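Dress the window candles and switch them on

ROBOT

A 7-joint arm with a two-finger parallel gripper is mounted at the origin on the work surface. World frame = base frame: x ahead of the robot, y to its left, z up, the work surface at z = 0. Lengths are in m, angles in rad, forces in N, time in s.
With the tool pointing down it reaches from about 0.4 to 0.85 m from the base axis. Payload 4.4 kg.
Tool frame: the origin (TCP) lies at the very end of the fingers, on their centre line; the grasp point (between the pads) lies 19 mm behind it; z points along the fingers, y is the line along which they close (so a half turn about z gives the same grasp; the last joint's range is limited). The gripper opens to 94 mm and grips with 3 to 60 N. Pads are 16 mm wide; open, the fingers measure 119 mm over their backs; the gripper's body (75 mm by 177 mm) begins 78 mm behind the grasp point.
Start: joints at [1.079, 0.628, 0.038, 1.517, -0.027, 0.996, -0.02], TCP at [0.269, -0.592, 0.205] pointing down, gripper open.
Joint ranges: [-3.06, 3.06], [-0.37, 2.12], [-1.25, 1.32], [0.18, 2.47], [-1.1, 4.24], [0.23, 1.98], [-2.94, 2.94]. Speed limits (rad/s): [2.57, 2.57, 3.14, 3.14, 3.14, 3.14, 3.14].

INTERFACE

Orientations are given as a unit quaternion [x, y, z, w].
In Python, from plant import env gives the robot as it stands. The module is installed in compiled form; this text tells all that it offers.
- The arm moves only by the tool apply_moves, never from a script. Its argument "motion" is text: rows parted by semicolons, each of 5 numbers parted by spaces: the shift along the tool's x, y, z in m, then the turn about the tool's z in degrees, then the finger opening in m, from 0 to 0.094. In form: dx dy dz turn jaw; .... A call has 1 to 8 rows; each row shifts and turns the commanded pose from where the row before left it, along the tool's axes as they then stand; what a row does not reach is not made up. A row lasts 1/12 s, in which the tool goes at most 41.7 mm and 7.16 degrees, less where a joint would pass 70% of its speed; a pose out of reach is approached as far as the arm can. A call with a gripper value outside its range is refused whole. The fingers move at their own pace and stop on an object; the grip force is fixed at half the most. Time passes only in rows, so rows that do not move let the fingers close. It gives the time, the measured TCP pose, the force, the opening and the grip force at its end, in the units of the state.
- env.read_state(): the state, without advancing time (a new reading comes with each control period).
- env.read_camera(name): name is "scene" or "side" or "wrist"; returns the picture (480x640x3 uint8, red, green, blue); there is no depth.
- env.calibration(name): a dict with "fx", "fy", "cx", "cy" (pixels), "R" (3x3) and "t" (3): a world point X has camera coordinates R X + t. Camera axes: x right, y down, z forward; pixel columns grow to the right and rows downward; lengths in m; the calibration is good to about 2 mm. A picture is of the moment at which its call begins: read the wrist's pose just before it. calibration takes no time and is no camera call; for the wrist camera it gives the pose at the moment of the call.
- env.sign_off(): hands the job in; it is judged then, once.
Trained networks look in the newest picture that a camera, given by its name, has taken for a name from the list of things; names that differ only in an ending like _2 or _b are one class to them, and where a whole thing is asked for, a point or a joint stands for the part that bears it (a point fixed in the world has none). Each returns a list of dicts, best first, with "p" (0 to 1); they miss things now and then, are a little off and sometimes report something else, mostly with a low value. They report only what shows in the picture. A call takes as long as a camera call. They do not tell look-alikes from the thing itself.
- env.find_in(camera, target): "position" ([x, y, z] in m, in world coordinates, good to about 4 mm: the middle of the surface that is visible of it).
- env.masks_of(camera, target): "region" (480x640 bool, what is visible of it).
- env.spot_point(camera, target): "position" ([x, y, z] in m, in world coordinates, good to about 4 mm: a listed point, or the origin of a listed thing).
The state is a dict: "t": time; "qpos": joint angles; "joint_vel": joint speeds; "tau": joint torques, N m; "tcp_pos": TCP position; "orientation": TCP orientation; "force": force on the tool from outside, world axes, zero at the start; "ft_torque": the same for the moment, N m; "grip_width": finger opening in m; "grip_force": force on a finger pad.
Only numpy, scipy, OpenCV 4.12 (cv2) and the standard library are available. Lean on these libraries where they do the work, as an engineer would, in place of code of your own. Each camera call takes 0.05 s, during which the arm holds its last target. There are 200 camera calls.

TASK

Unhook every candle shade that hangs on the rack and slide each one down over the candle whose foot has the same colour, lowering it all the way onto the foot before letting go. When all the shades are on, push the switch's plunger fully down to its stop and let it spring back. Leave the tumbler, mug and jug where they are; any candle without a shade simply stays bare.

Things in the scene. Friction and masses are not known exactly. Their poses are not given: they have to be found in the camera images.
- rack: Fixed rack. Origin on the table under its black rail (14 mm thick, along y, centre 236 mm up), posts at y = +-215 mm. Four brass hooks (8 mm wire) at y = -150, -50, 50, 150 mm point to the rack's -x (to the robot): valley at x = -55 mm, wire centre 217 mm up; upturned tip at x = -86 mm, its top 255 mm up. Yaw varies a little. A shade's bail hangs in a valley.
- shade_red: Terracotta red candle shade, 0.2 kg (may be absent): conical sleeve open at both ends, 60 mm tall, outer/inner diameter 68/58 mm at foot, 60/50 at top; over it a 6 mm brass wire bail in the y-z plane (28 mm to each side, peak 135 mm up) with a wooden grip block on its peak. Origin: centre of underside, z up to the grip. Hangs on a hook, its x axis like the rack's.
- shade_red_grip (a point): Centre of the terracotta red shade's grip block, 156 mm above its underside, same axes; block 16 (x) by 30 (y) by 38 mm (z). Grip it along y: the hook tip stands in front. To unhook, lift 35 to 55 mm (past 60 the sleeve's rim meets the hook from below), then draw 80 mm or more to the rack's -x.
- candle_red: Loose upright LED candle, terracotta red foot disc 84 mm across and 12 mm thick, cream shaft 42 mm across up to 87 mm, bevelled top (tiny flame bead above touches nothing), 0.5 kg. Origin: centre of the underside, on the table. A seated shade stands on the foot, its underside 12 mm above this origin, with 4 mm play all round at its narrow top.
- shade_blue: Slate blue candle shade, 0.2 kg (may be absent): conical sleeve open at both ends, 60 mm tall, outer/inner diameter 68/58 mm at foot, 60/50 at top; over it a 6 mm brass wire bail in the y-z plane (28 mm to each side, peak 135 mm up) with a wooden grip block on its peak. Origin: centre of underside, z up to the grip. Hangs on a hook, its x axis like the rack's.
- shade_blue_grip (a point): Centre of the slate blue shade's grip block, 156 mm above its underside, same axes; block 16 (x) by 30 (y) by 38 mm (z). Grip it along y: the hook tip stands in front. To unhook, lift 35 to 55 mm (past 60 the sleeve's rim meets the hook from below), then draw 80 mm or more to the rack's -x.
- candle_blue: Loose upright LED candle, slate blue foot disc 84 mm across and 12 mm thick, cream shaft 42 mm across up to 87 mm, bevelled top (tiny flame bead above touches nothing), 0.5 kg. Origin: centre of the underside, on the table. A seated shade stands on the foot, its underside 12 mm above this origin, with 4 mm play all round at its narrow top.
- shade_yellow: Mustard yellow candle shade, 0.2 kg (may be absent): conical sleeve open at both ends, 60 mm tall, outer/inner diameter 68/58 mm at foot, 60/50 at top; over it a 6 mm brass wire bail in the y-z plane (28 mm to each side, peak 135 mm up) with a wooden grip block on its peak. Origin: centre of underside, z up to the grip. Hangs on a hook, its x axis like the rack's.
- shade_yellow_grip (a point): Centre of the mustard yellow shade's grip block, 156 mm above its underside, same axes; block 16 (x) by 30 (y) by 38 mm (z). Grip it along y: the hook tip stands in front. To unhook, lift 35 to 55 mm (past 60 the sleeve's rim meets the hook from below), then draw 80 mm or more to the rack's -x.
- candle_yellow: Loose upright LED candle, mustard yellow foot disc 84 mm across and 12 mm thick, cream shaft 42 mm across up to 87 mm, bevelled top (tiny flame bead above touches nothing), 0.5 kg. Origin: centre of the underside, on the table. A seated shade stands on the foot, its underside 12 mm above this origin, with 4 mm play all round at its narrow top.
- shade_green: Sage green candle shade, 0.2 kg (may be absent): conical sleeve open at both ends, 60 mm tall, outer/inner diameter 68/58 mm at foot, 60/50 at top; over it a 6 mm brass wire bail in the y-z plane (28 mm to each side, peak 135 mm up) with a wooden grip block on its peak. Origin: centre of underside, z up to the grip. Hangs on a hook, its x axis like the rack's.
- shade_green_grip (a point): Centre of the sage green shade's grip block, 156 mm above its underside, same axes; block 16 (x) by 30 (y) by 38 mm (z). Grip it along y: the hook tip stands in front. To unhook, lift 35 to 55 mm (past 60 the sleeve's rim meets the hook from below), then draw 80 mm or more to the rack's -x.
- candle_green: Loose upright LED candle, sage green foot disc 84 mm across and 12 mm thick, cream shaft 42 mm across up to 87 mm, bevelled top (tiny flame bead above touches nothing), 0.5 kg. Origin: centre of the underside, on the table. A seated shade stands on the foot, its underside 12 mm above this origin, with 4 mm play all round at its narrow top.
- plunger (a joint): Travel of the push switch's dark mushroom head: 0 = up at rest, 0.014 m = fully down on its stop. Spring: starts moving at 2.4 N, about 6.6 N at the stop; springs back by itself.
- plunger_top (a point): Centre of the top face of the push switch's dark head (head 48 mm diameter, flat top 32 mm across, top 65 mm above the table when up; it moves down with the head), on a fixed round cream housing 84 mm diameter, 38 mm high.
- tumbler: Bystander: green glass tumbler, about 72 mm across, 100 mm tall; origin centre of underside. Leave it alone.
- mug: Bystander: pink mug, about 84 mm across, 75 mm tall, handle on its y side; origin centre of underside. Leave it alone.
- jug: Bystander: stone-coloured two-eared jug, 140 mm across, 150 mm tall; origin centre of underside. Leave it alone.
Mind the look-alikes: they are no part of the job. Leave any purple look-alike of the part that bears plunger alone.

How it is judged:
On the way, in this order (a step that is already met when the one before it is completed fails the run):
1. every shade stands fully home on the candle of its colour, let go (horizontal distance between shade_red and candle_red below 0.008 m and z of shade_red in the frame of candle_red between 0.008 and 0.016 m and angle between each of shade_red, candle_red, shade_blue, candle_blue, shade_yellow, candle_yellow, shade_green, candle_green's own z axis and vertical below 0.06 rad and linear speed of each of shade_red, shade_blue, shade_yellow, shade_green below 0.02 m/s and contact force between each of shade_red, shade_blue, shade_yellow, shade_green and the fingers below 0.1 N and horizontal distance between shade_blue and candle_blue below 0.008 m and z of shade_blue in the frame of candle_blue between 0.008 and 0.016 m and horizontal distance between shade_yellow and candle_yellow below 0.008 m and z of shade_yellow in the frame of candle_yellow between 0.008 and 0.016 m and horizontal distance between shade_green and candle_green below 0.008 m and z of shade_green in the frame of candle_green between 0.008 and 0.016 m), for 0.2 s.
2. the plunger is pressed down to its stop (more than 12 of 14 mm) (value of joint plunger above 0.012 m), for 0.1 s.
At the end, for the whole second after the job is handed in: Every shade present stands upright (within 3.4 degrees) and at rest on the foot of the candle of its own colour: centred within 8 mm, underside 8 to 16 mm above the candle's underside, candle upright, not touched by the fingers; the plunger is back up within 2 mm (all of step 1 and value of joint plunger below 0.002 m).
It fails at once if the tumbler is shoved aside or tipped (distance of tumbler from where it was at the start of the episode above 0.04 m or angle between tumbler's own z axis and vertical above 0.35 rad).
It fails at once if the mug is shoved aside or tipped (distance of mug from where it was at the start of the episode above 0.04 m or angle between mug's own z axis and vertical above 0.35 rad).
It fails at once if the jug is shoved aside or tipped (distance of jug from where it was at the start of the episode above 0.04 m or angle between jug's own z axis and vertical above 0.35 rad).
It fails at once if a shade is let go over its candle while still more than 30 mm above the foot ((horizontal distance between shade_red and candle_red below 0.015 m and z of shade_red in the frame of candle_red above 0.042 m and contact force between shade_red and the fingers below 0.05 N) or (horizontal distance between shade_blue and candle_blue below 0.015 m and z of shade_blue in the frame of candle_blue above 0.042 m and contact force between shade_blue and the fingers below 0.05 N) or (horizontal distance between shade_yellow and candle_yellow below 0.015 m and z of shade_yellow in the frame of candle_yellow above 0.042 m and contact force between shade_yellow and the fingers below 0.05 N) or (horizontal distance between shade_green and candle_green below 0.015 m and z of shade_green in the frame of candle_green above 0.042 m and contact force between shade_green and the fingers below 0.05 N)).
Of shade_red, shade_blue, shade_yellow, shade_green only 3 to 4 are there at a start; the rules pass over those that are not, and their reading is None.
At some moment in a run one of candle_red, candle_blue, candle_yellow, candle_green may be knocked a few centimetres aside while the robot is not near it.
It also fails if it takes over 210 s, if anything falls off the work surface, if the arm or the gripper's body presses on something with over 40 N, if the wrist force passes 120 N, or if a joint passes its speed limit or range.

## Working session

There is one attempt and no reset: what is moved stays moved. The work goes in short steps, Python scripts to look and compute and a tool call to move; the robot and the scene stay as the last step left them, time stands still between calls to the robot, and variables do not carry over. Pictures are saved under pics/ and viewed, at most 14 in all, crops included, and the job is handed in when it is done.

Besides the shell and the picture viewer there is one more tool, called after "Request:" as name(argument=value, ...), one argument or row to a line, values as JSON. apply_moves: Moves the arm, as the interface text tells. Its arguments: {"type":"object","properties":{"motion":{"type":"string"}},"required":["motion"]}

```bash
mkdir -p pics
cat > h.py <<'E'
import numpy as np, cv2
from plant import env
def save(cam,name,crop=None,scale=1):
    im=env.read_camera(cam)
    if crop: im=im[crop[1]:crop[3],crop[0]:crop[2]]
    if scale!=1: im=cv2.resize(im,None,fx=scale,fy=scale)
    cv2.imwrite(f'pics/{name}.png',im[...,::-1])
def proj(cam,X,c=None):
    c=c or env.calibration(cam); p=np.array(c['R'])@np.array(X)+np.array(c['t'])
    return c['fx']*p[0]/p[2]+c['cx'],c['fy']*p[1]/p[2]+c['cy']
def ray(cam,u,v,z,c=None):
    c=c or env.calibration(cam);R=np.array(c['R']);t=np.array(c['t'])
    d=R.T@np.array([(u-c['cx'])/c['fx'],(v-c['cy'])/c['fy'],1]);o=-R.T@t
    return o+d*(z-o[2])/d[2]
E
python3 - <<'E'
from h import *
s=env.read_state(); print(s)
for c in('scene','side'):
    save(c,c+'0')
    k=env.calibration(c); print(c,-np.array(k['R']).T@np.array(k['t']),k['fx'])
    for col in('red','blue','yellow','green'):
        for n in(f'shade_{col}_grip',f'candle_{col}'):
            print(n,[(np.round(d['position'],3).tolist(),round(d['p'],2)) for d in env.spot_point(c,n)][:3])
    for n in('plunger_top','rack','tumbler','mug','jug'):
        print(n,[(np.round(d['position'],3).tolist(),round(d['p'],2)) for d in env.spot_point(c,n)][:3])
E
```

```text
{'t': 0.0, 'qpos': array([ 1.07921647,  0.62933167,  0.03845893,  1.51837953, -0.02698325,
        0.99631622, -0.02000508]), 'joint_vel': array([ 0.00120144, -0.00152097, -0.00070702,  0.00020048,  0.00020373,
       -0.00019456,  0.00110308]), 'tau': array([-9.42608749e-04, -5.49720597e+01,  1.14377685e+00, -1.86634970e+01,
       -5.19995950e-02,  2.35501706e-02,  1.26573832e-04]), 'tcp_pos': array([ 0.26819836, -0.59133637,  0.20456015]), 'orientation': array([ 9.77425001e-01,  2.11280499e-01, -2.26308960e-04, -9.31043936e-04]), 'force': array([ 0.13337155, -0.44753809,  0.82094488]), 'ft_torque': array([-0.05960392, -0.01088606, -0.01801711]), 'grip_force': 0.0, 'grip_width': 0.09390440171375909}
scene [1.56955524 0.7396013  1.11886555] 609.24958489033
shade_red_grip [([0.619, -0.067, 0.247], 0.95)]
candle_red [([0.493, 0.076, -0.002], 0.45)]
shade_blue_grip [([0.614, 0.039, 0.247], 0.77), ([0.431, -0.235, 0.0], 0.37)]
candle_blue [([0.443, 0.252, 0.0], 0.72), ([0.611, 0.138, 0.25], 0.48), ([0.483, -0.091, -0.0], 0.46)]
shade_yellow_grip []
candle_yellow [([0.436, -0.237, 0.0], 
[... 503 characters left out ...]
 -0.066, 0.246], 0.72)]
candle_red [([0.494, 0.075, -0.006], 0.73)]
shade_blue_grip [([0.611, 0.035, 0.247], 0.56), ([0.61, 0.134, 0.244], 0.2)]
candle_blue [([0.44, 0.254, 0.002], 0.91), ([0.499, 0.075, -0.004], 0.54), ([0.592, 0.338, 0.061], 0.4)]
shade_yellow_grip []
candle_yellow [([0.437, -0.237, 0.001], 0.9), ([0.498, 0.075, -0.003], 0.4)]
shade_green_grip [([0.61, 0.13, 0.242], 0.7)]
candle_green [([0.482, -0.09, 0.001], 0.72), ([0.436, -0.239, 0.002], 0.46)]
plunger_top [([0.591, 0.339, 0.064], 0.56), ([0.686, 0.471, 0.063], 0.56), ([0.722, 0.359, 0.068], 0.52)]
rack []
tumbler [([0.599, -0.355, -0.002], 0.7)]
mug [([0.776, -0.059, -0.004], 0.66)]
jug [([0.511, 0.547, -0.001], 0.75)]
```

View pics/scene0.png

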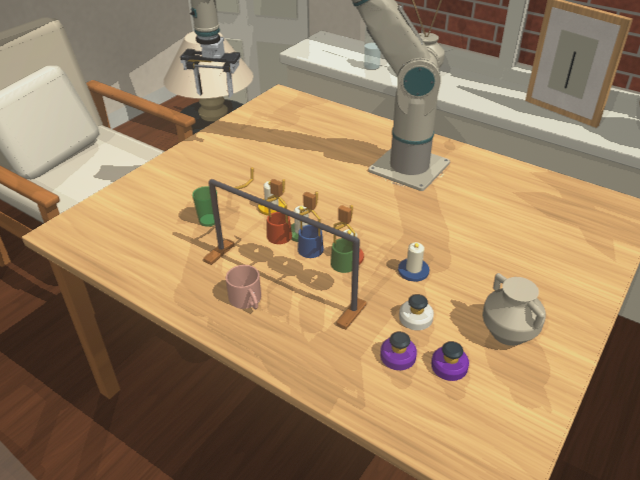

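View pics/side0.png

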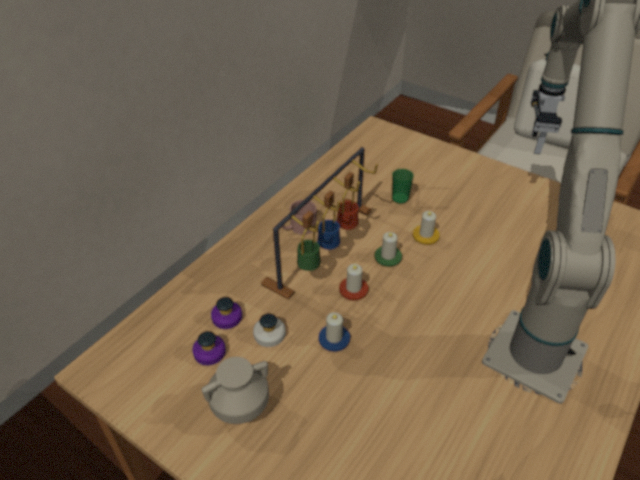

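The scene picture shows red, blue and green shades on the hooks, with the hook at the far end (about 250,180) empty. The real cream-housed switch is at (418,312), i.e. (0.591, 0.338); the two purple ones are look-alikes. The side picture confirms this. The rack yaw is about 2.3°.

```bash
cat >> h.py <<'E'
def th():
    q=env.read_state()['orientation']; return 2*np.degrees(np.arctan2(q[1],q[0]))
def plan(X,theta=None):
    s=env.read_state(); a=np.radians(th() if theta is None else theta); d=np.array(X)-s['tcp_pos']
    dx=d[0]*np.cos(a)+d[1]*np.sin(a); dy=d[0]*np.sin(a)-d[1]*np.cos(a)
    print('tcp',s['tcp_pos'].round(4),'th',round(th(),2),'-> dx dy dz mm',np.round([dx*1e3,dy*1e3,-d[2]*1e3],1),'n',np.ceil(np.linalg.norm(d)/.035))
E
python3 -c "
from h import *
plan([.616,-.067,.34],2.4)"
```

```text
tcp [ 0.2685 -0.592   0.2055] th 24.4 -> dx dy dz mm [ 369.2 -510.  -134.5] n 19.0
```

Request:
apply_moves(
  motion="0 0 -0.035 5.5 0.094; 0 0 -0.035 5.5 0.094; 0 0 -0.035 5.5 0.094; 0 0 -0.03 5.5 0.094; 0 0 0 0 0.094",
)

```text
t: 1.82
tcp_pos: [0.2698, -0.5951, 0.3477]
orientation: [1.0, 0.019, 0.003, 0.006]
force: [0.1, -0.3, 1.9]
grip_width: 0.0938
grip_force: 0.0
```

Request:
apply_moves(
  motion="0.023 -0.032 0 0 0.094; 0.023 -0.032 0 0 0.094; 0.023 -0.032 0 0 0.094; 0.023 -0.032 0 0 0.094; 0.023 -0.032 0 0 0.094; 0.023 -0.032 0 0 0.094; 0.023 -0.032 0 0 0.094; 0.023 -0.032 0 0 0.094",
)

```text
t: 2.48
tcp_pos: [0.4422, -0.3266, 0.3403]
orientation: [1.0, 0.021, -0.0, -0.0]
force: [0.2, 0.2, 0.2]
grip_width: 0.0939
grip_force: 0.0
```

Request:
apply_moves(
  motion="0.023 -0.032 0 0 0.094; 0.023 -0.032 0 0 0.094; 0.023 -0.032 0 0 0.094; 0.023 -0.032 0 0 0.094; 0.023 -0.032 0 0 0.094; 0.023 -0.032 0 0 0.094; 0 0 0 0 0.094; 0 0 0 0 0.094",
)

```text
t: 3.15
tcp_pos: [0.5724, -0.1278, 0.3396]
orientation: [1.0, 0.024, -0.0, -0.001]
force: [-0.1, 0.0, -0.3]
grip_width: 0.0942
grip_force: 0.0
```

Run:
```python
from h import *
plan([.616,-.067,.34]); save('wrist','w1')
for c in('wrist',):
  for n in('shade_red_grip','shade_blue_grip','shade_green_grip','candle_red','candle_green','shade_red'):
    print(n,[(np.round(d['position'],4).tolist(),round(d['p'],2)) for d in env.spot_point(c,n)][:3])
```

```text
tcp [ 0.5724 -0.1278  0.3396] th 2.75 -> dx dy dz mm [ 46.5 -58.6  -0.4] n 3.0
shade_red_grip [([0.6205, -0.0619, 0.2426], 0.63), ([0.4356, -0.2435, -0.0011], 0.5)]
shade_blue_grip [([0.4871, -0.0919, 0.0008], 0.7)]
shade_green_grip [([0.5991, -0.3545, -0.0016], 0.74)]
candle_red [([0.4953, 0.0742, 0.0004], 0.78), ([0.5959, -0.3529, 0.0015], 0.33)]
candle_green [([0.4824, -0.0927, 0.0007], 0.83), ([0.4456, 0.2522, 0.003], 0.43), ([0.6117, 0.035, 0.252], 0.36)]
shade_red [([0.6128, -0.0627, 0.0925], 0.74)]
```

View pics/w1.png

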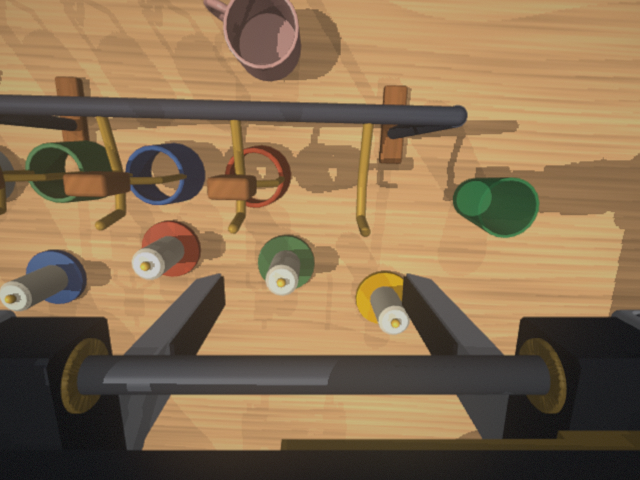

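The wrist view shows the red grip top at about (231,184) beside its hook, the blue grip at (97,181), and the candle tops (red 148,263; green 282,283; blue 12,296). I'll check these by rays.

Run:
```python
from h import *
for n,u,v,z in(('red grip',230,183,.266),('blue grip',92,181,.266),('rail',30,105,.236),('rail',440,114,.236),('candR foot',170,250,.012),('candG foot',287,263,.012),('candB',54,276,.012),('Rtop',148,264,.087),('Gtop',282,282,.087)):
    print(n,ray('wrist',u,v,z).round(4))
```

```text
red grip [ 0.6195 -0.0717  0.266 ]
blue grip [0.6172 0.024  0.266 ]
rail [0.6683 0.0817 0.236 ]
rail [ 0.6738 -0.2218  0.236 ]
candR foot [0.4981 0.0742 0.012 ]
candG foot [ 0.4849 -0.0964  0.012 ]
candB [0.4515 0.2481 0.012 ]
Rtop [0.5    0.0728 0.087 ]
Gtop [ 0.4826 -0.0953  0.087 ]
```

Request:
apply_moves(
  motion="0.015 -0.02 0 0.3 0.094; 0.015 -0.02 0 0.3 0.094; 0.015 -0.019 0 0 0.094; 0 0 0.02 0 0.094; 0 0 0.02 0 0.094; 0 0 0 0 0.094; 0 0 0 0 0.094",
)

```text
t: 4.08
tcp_pos: [0.6135, -0.071, 0.3]
orientation: [1.0, 0.015, -0.001, 0.0]
force: [0.5, 0.3, 0.1]
grip_width: 0.0942
grip_force: 0.0
```

Run:
```python
from h import *
plan([.618,-.067,.231]); save('wrist','w2')
for n in('shade_red_grip','shade_blue_grip','shade_red'):
    print(n,[(np.round(d['position'],4).tolist(),round(d['p'],2)) for d in env.spot_point('wrist',n)][:3])
```

```text
tcp [ 0.6135 -0.071   0.3   ] th 1.73 -> dx dy dz mm [ 4.6 -3.9 69. ] n 2.0
shade_red_grip [([0.6187, -0.0648, 0.2469], 0.94)]
shade_blue_grip [([0.6122, 0.035, 0.2468], 0.74), ([0.4956, 0.0743, -0.0031], 0.62)]
shade_red []
```

View pics/w2.png

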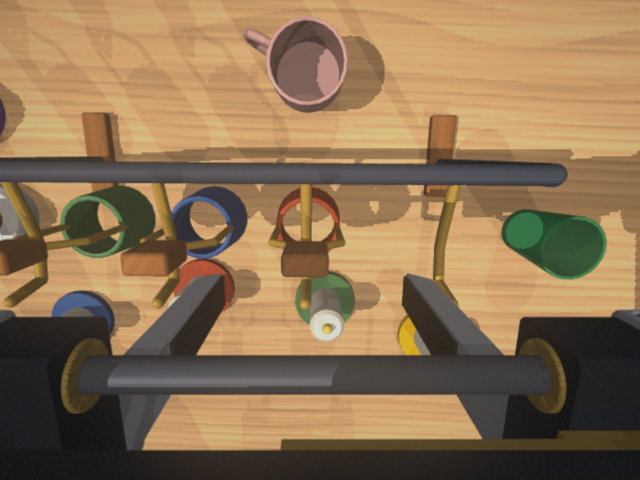

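The wrist view shows the red block centred between the fingers at (305,260), with the hook behind it in the same column. I'll descend and grip.

Request:
apply_moves(
  motion="0.005 -0.004 0 0 0.094; 0 0 0.025 0 0.094; 0 0 0.025 0 0.094; 0 0 0.018 0 0.094; 0 0 0 0 0.094; 0 0 0 0 0.03; 0 0 0 0 0.02; 0 0 0 0 0.02",
)

```text
t: 4.95
tcp_pos: [0.6205, -0.0662, 0.2343]
orientation: [1.0, 0.016, 0.002, 0.0]
force: [0.5, 1.2, 0.5]
grip_width: 0.0774
grip_force: 0.0
```

Request:
apply_moves(
  motion="0 0 0 0 0.02; 0 0 0 0 0.02; 0 0 0 0 0.02; 0 0 0 0 0.02; 0 0 0 0 0.02; 0 0 0 0 0.02",
)

```text
t: 5.45
tcp_pos: [0.6192, -0.0662, 0.2325]
orientation: [1.0, 0.016, 0.0, 0.0]
force: [-0.1, 0.5, 0.1]
grip_width: 0.0374
grip_force: 0.0
```

Request:
apply_moves(
  motion="0 0 0 0 0.015; 0 0 0 0 0.015; 0 0 0 0 0.015; 0 0 0 0 0.015; 0 0 -0.01 0 0.015; 0 0 -0.01 0 0.015; 0 0 0 0 0.015",
)

```text
t: 6.03
tcp_pos: [0.6207, -0.0668, 0.2551]
orientation: [1.0, 0.015, 0.002, 0.0]
force: [0.4, -0.3, -1.2]
grip_width: 0.0297
grip_force: 30.0
```

Request:
apply_moves(
  motion="0 0 -0.01 0 0.015; 0 0 -0.013 0 0.015; 0 0 0 0 0.015; -0.02 0 0 0 0.015; -0.02 0 0 0 0.015; -0.02 0 0 0 0.015; -0.02 0 0 0 0.015; -0.02 0 0 0 0.015",
)

```text
t: 6.7
tcp_pos: [0.5181, -0.0694, 0.2753]
orientation: [1.0, 0.016, -0.0, 0.0]
force: [0.1, -0.1, -1.2]
grip_width: 0.0295
grip_force: 30.0
```

Run:
```python
from h import *
s=env.read_state();print(s['force'],s['grip_force'])
plan([.4955,.0748,.277]); save('wrist','w3')
for n in('candle_red','shade_red','shade_red_grip','candle_blue'):
  for c in ('wrist','scene','side'):
    if c!='wrist' and n=='candle_red': env.read_camera(c)
    print(n,c,[(np.round(d['position'],4).tolist(),round(d['p'],2)) for d in env.spot_point(c,n)][:2])
```

```text
[ 0.06149603 -0.10675569 -1.16423063] 29.994656145572662
tcp [ 0.5181 -0.0694  0.2753] th 1.79 -> dx dy dz mm [ -18.  -144.8   -1.7] n 5.0
candle_red wrist [([0.4981, 0.0756, -0.0007], 0.8)]
candle_red scene [([0.4954, 0.0759, 0.0004], 0.46)]
candle_red side [([0.4971, 0.0761, -0.0048], 0.61), ([0.5905, 0.339, 0.0621], 0.54)]
shade_red wrist []
shade_red scene [([0.5109, -0.0665, 0.137], 0.64), ([0.7742, -0.0612, 0.0], 0.55)]
shade_red side [([0.5154, -0.0703, 0.1339], 0.83)]
shade_red_grip wrist [([0.5216, -0.0687, 0.2888], 0.95)]
shade_red_grip scene [([0.5158, -0.0684, 0.2915], 0.65)]
shade_red_grip side [([0.5156, -0.07, 0.2892], 0.74)]
candle_blue wrist [([0.4475, 0.2542, -0.0], 0.64), ([0.6084, 0.1341, 0.0908], 0.17)]
candle_blue scene [([0.4423, 0.2544, 0.0027], 0.74)]
candle_blue side [([0.4413, 0.252, 0.0022], 0.68)]
```

View pics/w3.png

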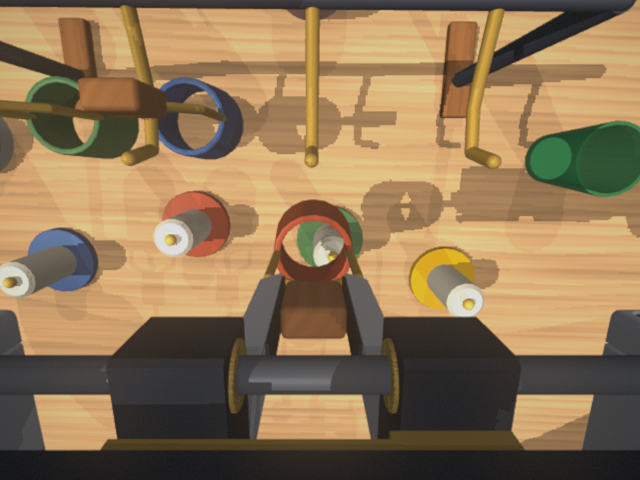

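The wrist view shows the red shade held, its top rim around (313,240), and the red candle's foot at (195,223) with its top at (172,238). I'll move above the red candle.

Request:
apply_moves(
  motion="-0.003 -0.029 0 0 0.015; -0.003 -0.029 0 0 0.015; -0.003 -0.029 0 0 0.015; -0.003 -0.029 0 0 0.015; -0.0025 -0.0296 0 0 0.015; 0 0 0.01 0 0.015; 0 0 0 0 0.015; 0 0 0 0 0.015",
)

```text
t: 8.12
tcp_pos: [0.4998, 0.0752, 0.2652]
orientation: [1.0, 0.016, -0.001, 0.0]
force: [-0.1, -0.2, -1.9]
grip_width: 0.0294
grip_force: 30.0
```

Run:
```python
from h import *
plan([.499,.0755,.25]); im=env.read_camera('wrist')
cv2.imwrite('pics/w4.png',cv2.resize(im[130:330,210:420],None,fx=2.5,fy=2.5,interpolation=cv2.INTER_CUBIC)[...,::-1])
for c in ('wrist','scene','side'):
  if c!='wrist': env.read_camera(c)
  for n in('candle_red','shade_red','shade_red_grip'):
    print(n,c,[(np.round(d['position'],4).tolist(),round(d['p'],2)) for d in env.spot_point(c,n)][:2])
t=env.read_state()['tcp_pos']; 
print('expected rim',proj('wrist',[t[0],t[1],t[2]+.019-.156+.06]),'expected candle top under tcp',proj('wrist',[t[0],t[1],.087]))
```

```text
tcp [0.4998 0.0752 0.2652] th 1.8 -> dx dy dz mm [-0.8 -0.3 15.2] n 1.0
candle_red wrist [([0.4975, 0.0756, -0.0006], 0.58)]
shade_red wrist []
shade_red_grip wrist [([0.4458, 0.2491, -0.001], 0.73), ([0.5027, 0.0738, 0.281], 0.57)]
candle_red scene [([0.4969, 0.0765, -0.0001], 0.41)]
shade_red scene [([0.4964, 0.0747, 0.1267], 0.62)]
shade_red_grip scene [([0.4989, 0.0729, 0.2825], 0.97), ([0.4473, 0.2514, 0.0024], 0.61)]
candle_red side [([0.4963, 0.0752, -0.0068], 0.62), ([0.5956, -0.3559, -0.0047], 0.46)]
shade_red side [([0.4998, 0.0749, 0.1235], 0.65)]
shade_red_grip side [([0.4969, 0.0775, 0.2803], 0.98)]
expected rim (np.float64(314.40665834843315), np.float64(252.65231338751005)) expected candle top under tcp (np.float64(314.0727885523013), np.float64(226.05296635244653))
```

View pics/w4.png

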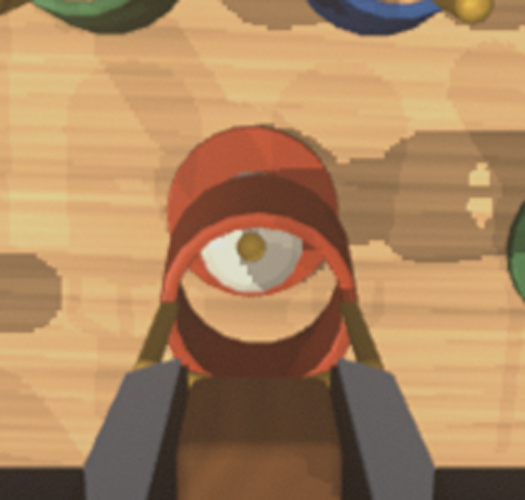

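The view shows the candle bead at full-picture (310,228), against an expected shaft axis at 314. The candle is therefore about 2–3 mm to +y of the shade. I'll shift and lower partway.

Request:
apply_moves(
  motion="-0.0005 -0.0022 0.01 0 0.015; 0 0 0.015 0 0.015; 0 0 0.015 0 0.015; 0 0 0.015 0 0.015; 0 0 0 0 0.015; 0 0 0 0 0.015",
)

```text
t: 9.22
tcp_pos: [0.4992, 0.0779, 0.2102]
orientation: [1.0, 0.016, -0.001, 0.0]
force: [0.3, -0.3, -2.1]
grip_width: 0.0299
grip_force: 30.0
```

Run:
```python
from h import *
print(env.read_state()['force']); im=env.read_camera('wrist')
cv2.imwrite('pics/w5.png',cv2.resize(im[130:330,210:420],None,fx=2.5,fy=2.5,interpolation=cv2.INTER_CUBIC)[...,::-1])
t=env.read_state()['tcp_pos'];print(t) 
print('rim',proj('wrist',[t[0],t[1],t[2]+.017-.156+.06]),'bead',proj('wrist',[t[0],t[1],.092]))
```

```text
[ 0.33231822 -0.25183817 -2.05640669]
[0.49994757 0.07805348 0.2108859 ]
rim (np.float64(314.4456021564003), np.float64(251.95769440657205)) bead (np.float64(314.28710487350037), np.float64(239.6312154126497))
```

View pics/w5.png

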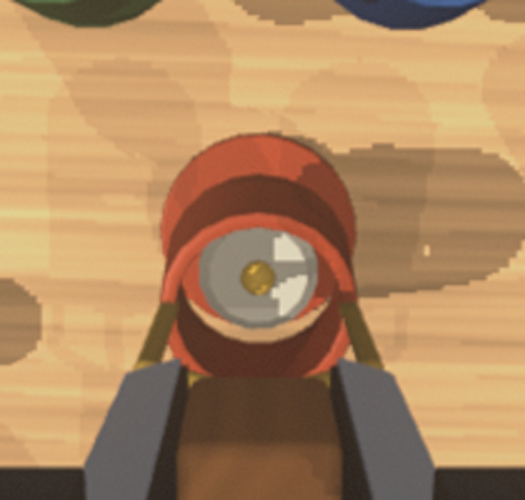

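The bead is at (313,241) against an expected (314,240), and the rim is centred at row 251 as expected. The shade is aligned within about 1 mm, so I'll keep lowering.

Request:
apply_moves(
  motion="-0.0008 0 0.015 0 0.015; 0 0 0.015 0 0.015; 0 0 0.012 0 0.015; 0 0 0.006 0 0.015; 0 0 0.003 0 0.015; 0 0 0.002 0 0.015; 0 0 0 0 0.015; 0 0 0 0 0.015",
)

```text
t: 9.93
tcp_pos: [0.4994, 0.0781, 0.1582]
orientation: [1.0, 0.016, 0.001, -0.0]
force: [0.1, -0.1, -1.7]
grip_width: 0.03
grip_force: 30.0
```

Request:
apply_moves(
  motion="0 0 0.002 0 0.015; 0 0 0.002 0 0.015; 0 0 0 0 0.015; 0 0 0 0 0.015",
)

```text
t: 10.27
tcp_pos: [0.4995, 0.0781, 0.154]
orientation: [1.0, 0.016, 0.001, -0.0]
force: [0.2, 0.0, 2.5]
grip_width: 0.0296
grip_force: 30.0
```

Contact: the force rose by 4 N. I'll release, retreat upward and check.

Request:
apply_moves(
  motion="0 0 0 0 0.06; 0 0 0 0 0.06; 0 0 0 0 0.06; 0 0 0 0 0.06; 0 0 0 0 0.06; 0 0 0 0 0.06; 0 0 -0.02 0 0.06; 0 0 -0.03 0 0.08",
)

```text
t: 10.93
tcp_pos: [0.4966, 0.0775, 0.2018]
orientation: [1.0, 0.016, -0.003, 0.001]
force: [0.1, 0.6, -0.0]
grip_width: 0.0638
grip_force: 0.0
```

Request:
apply_moves(
  motion="0 0 -0.035 0 0.094; 0 0 -0.035 0 0.094; 0 0 -0.03 0 0.094; 0.014 0.006 0 0 0.094; 0.014 0.01 0 0 0.094; 0 0 0 0 0.094; 0 0 0 0 0.094",
)

```text
t: 11.52
tcp_pos: [0.5271, 0.0624, 0.3031]
orientation: [1.0, 0.015, -0.0, 0.0]
force: [-0.2, -0.8, -0.3]
grip_width: 0.0938
grip_force: 0.0
```

Run:
```python
from h import *
s=env.read_state();print(s['t'],s['tcp_pos'],s['grip_width'])
for c in ('wrist','scene','side'):
  env.read_camera(c)
  for n in('candle_red','shade_red','shade_red_grip','shade_blue_grip','shade_green_grip','candle_blue','candle_green'):
    print(n,c,[(np.round(d['position'],4).tolist(),round(d['p'],2)) for d in env.spot_point(c,n)][:2])
```

```text
11.5167 [0.52708107 0.06242396 0.30310492] 0.09383879641009908
candle_red wrist [([0.4959, 0.0746, -0.0014], 0.56), ([0.614, 0.0298, 0.2486], 0.46)]
shade_red wrist [([0.4981, 0.0808, 0.013], 0.81)]
shade_red_grip wrist [([0.4961, 0.0831, 0.1661], 0.74)]
shade_blue_grip wrist [([0.6117, 0.0344, 0.2485], 0.97)]
shade_green_grip wrist [([0.6109, 0.1321, 0.2461], 0.89), ([0.4856, -0.095, 0.0023], 0.37)]
candle_blue wrist [([0.4477, 0.2496, 0.002], 0.82)]
candle_green wrist [([0.4844, -0.0936, 0.0019], 0.9), ([0.4361, -0.2395, -0.0036], 0.43)]
candle_red scene [([0.4976, 0.0748, -0.0031], 0.46), ([0.6127, 0.1362, 0.2475], 0.35)]
shade_red scene []
shade_red_grip scene [([0.5004, 0.0807, 0.1688], 0.47)]
shade_blue_grip scene [([0.6137, 0.0378, 0.2479], 0.97)]
shade_green_grip scene [([0.6119, 0.1394, 0.2478], 0.76)]
candle_blue scene [([0.4459, 0.2531, 0.0008], 0.74)]
candle_green scene [([0.4863, -0.0906, -0.003], 0.74)]
candle_red side [([0.4952, 0.0761, -0.0037], 0.81), ([0.4974, 0.0758, 0.0103], 0.45)]
shade_red side [([0.497, 0.0754, 0.0124], 0.87)]
shade_red_grip side []
shade_blue_grip side [([0.6128, 0.0345, 0.2468], 0.83)]
shade_green_grip side [([0.6075, 0.1324, 0.2422], 0.77), ([0.6167, 0.0371, 0.2469], 0.64)]
candle_blue side [([0.4405, 0.2545, 0.0021], 0.85)]
candle_green side [([0.4824, -0.0886, -0.0031], 0.83)]
```

Red is seated (underside z about 0.0125). Next is blue, with its grip at (0.613, 0.0355).

Request:
apply_moves(
  motion="0.03 0.01 0 0 0.094; 0.03 0.01 0 0 0.094; 0.0255 0.0095 0 0 0.094; 0 0 0 0 0.094; 0 0 0.025 0 0.094; 0 0 0.025 0 0.094; 0 0 0.021 0 0.094; 0 0 0 0 0.02",
)

```text
t: 13.38
tcp_pos: [0.6101, 0.036, 0.2282]
orientation: [1.0, 0.016, -0.004, 0.0]
force: [-1.3, 0.2, -0.3]
grip_width: 0.0906
grip_force: 0.0
```

Request:
apply_moves(
  motion="0 0 0 0 0.015; 0 0 0 0 0.015; 0 0 0 0 0.015; 0 0 0 0 0.015; 0 0 0 0 0.015; 0 0 0 0 0.015; 0 0 0 0 0.015; 0 0 0 0 0.015",
)

```text
t: 14.05
tcp_pos: [0.6137, 0.036, 0.2327]
orientation: [1.0, 0.016, 0.0, -0.0]
force: [-0.3, -1.2, -0.4]
grip_width: 0.0372
grip_force: 0.0
```

Request:
apply_moves(
  motion="0 0 0 0 0.015; 0 0 0 0 0.015; 0 0 0 0 0.015; 0 0 0 0 0.015",
)

```text
t: 14.38
tcp_pos: [0.6139, 0.035, 0.2327]
orientation: [1.0, 0.015, 0.0, 0.001]
force: [0.4, -2.9, 2.4]
grip_width: 0.0297
grip_force: 29.9
```

Request:
apply_moves(
  motion="0 0 -0.015 0 0.015; 0 0 -0.015 0 0.015; 0 0 -0.014 0 0.015; 0 0 0 0 0.015; -0.02 0 0 0 0.015; -0.02 0 0 0 0.015; -0.02 0.014 0 0 0.015; -0.022 0.018 0 0 0.015",
)

```text
t: 15.05
tcp_pos: [0.5313, 0.0038, 0.2751]
orientation: [1.0, 0.018, -0.001, -0.001]
force: [-0.1, -0.6, -3.1]
grip_width: 0.0292
grip_force: 30.0
```

Request:
apply_moves(
  motion="0 0 0 0 0.015; 0 0 -0.025 0 0.015; 0 0 -0.025 0 0.015; 0 0 -0.025 0 0.015; 0 0 -0.01 0 0.015; 0 0 0 0 0.015",
)

```text
t: 15.55
tcp_pos: [0.5339, 0.0019, 0.3629]
orientation: [1.0, 0.016, 0.002, -0.0]
force: [-0.7, -0.4, -2.7]
grip_width: 0.0303
grip_force: 30.0
```

Run:
```python
from h import *
s=env.read_state();print(s['t'],s['force'],s['grip_force'])
plan([.446,.252,.355])
for c in ('wrist','scene','side'):
  env.read_camera(c)
  for n in('candle_blue','shade_blue','shade_blue_grip'):
    print(n,c,[(np.round(d['position'],4).tolist(),round(d['p'],2)) for d in env.spot_point(c,n)][:2])
```

```text
15.55 [-0.67503366 -0.43941084 -2.74762181] 29.995256960392
tcp [0.5339 0.0019 0.3629] th 1.81 -> dx dy dz mm [ -80.  -252.7    7.9] n 8.0
candle_blue wrist [([0.4463, 0.2502, 0.0017], 0.97)]
shade_blue wrist [([0.7759, -0.0637, -0.0036], 0.7)]
shade_blue_grip wrist [([0.5327, -0.0, 0.3747], 0.62)]
candle_blue scene [([0.443, 0.2528, -0.0006], 0.8)]
shade_blue scene [([0.5322, -0.0002, 0.2159], 0.77), ([0.5086, 0.5467, -0.0015], 0.75)]
shade_blue_grip scene [([0.5296, 0.0045, 0.3713], 0.58)]
candle_blue side [([0.4411, 0.2576, 0.0011], 0.68)]
shade_blue side [([0.5334, 0.0011, 0.2208], 0.8), ([0.4963, 0.0775, 0.0114], 0.44)]
shade_blue_grip side [([0.5312, 0.0024, 0.3782], 0.64), ([0.5121, 0.5457, -0.003], 0.52)]
```

Request:
apply_moves(
  motion="-0.0102 -0.0317 0 0 0.015; -0.0102 -0.0317 0 0 0.015; -0.0102 -0.0317 0 0 0.015; -0.0102 -0.0317 0 0 0.015; -0.0102 -0.0317 0 0 0.015; -0.0102 -0.0317 0 0 0.015; -0.0102 -0.0317 0 0 0.015; -0.0101 -0.0318 0 0 0.015",
)

```text
t: 16.82
tcp_pos: [0.4426, 0.2539, 0.3617]
orientation: [1.0, 0.016, 0.0, -0.0]
force: [1.8, 0.6, -2.9]
grip_width: 0.03
grip_force: 30.0
```

Request:
apply_moves(
  motion="0 0 0 0 0.015; 0 0 0.03 0 0.015; 0 0 0.03 0 0.015; 0 0 0.03 0 0.015; 0 0 0.005 0 0.015; 0 0 0 0 0.015; 0 0 0 0 0.015; 0 0 0 0 0.015",
)

```text
t: 17.48
tcp_pos: [0.4447, 0.2533, 0.2684]
orientation: [1.0, 0.016, 0.002, -0.001]
force: [-0.1, 0.9, -1.7]
grip_width: 0.0298
grip_force: 30.0
```

```bash
cat >> h.py <<'E'
def check(col,name):
    s=env.read_state();t=s['tcp_pos'];print(s['t'],t,s['force'],'th',th())
    k=env.calibration('wrist');im=env.read_camera('wrist')
    cv2.imwrite(f'pics/{name}.png',cv2.resize(im[130:330,210:420],None,fx=2.5,fy=2.5,interpolation=cv2.INTER_CUBIC)[...,::-1])
    f=lambda X:((proj('wrist',X,k)[0]-210)*2.5,(proj('wrist',X,k)[1]-130)*2.5)
    b=np.array(f([t[0],t[1],.092]));print('crop px: rim',np.round(f([t[0],t[1],t[2]+.017-.096])),'bead',b.round(),'per mm x',((np.array(f([t[0]+.01,t[1],.092]))-b)/10).round(2),'y',((np.array(f([t[0],t[1]+.01,.092]))-b)/10).round(2))
    for c in ('wrist','scene','side'):
        if c!='wrist': env.read_camera(c)
        for n in(f'candle_{col}',f'shade_{col}',f'shade_{col}_grip'):
            print(n,c,[(np.round(d['position'],4).tolist(),round(d['p'],2)) for d in env.spot_point(c,n)][:2])
E
python3 -c "
from h import *
check('blue','w6')"
```

```text
17.4833 [0.4446756  0.25327032 0.26837898] [-0.13828183  0.93014638 -1.69263455] th 1.782137013410798
crop px: rim [262. 306.] bead [261. 243.] per mm x [ 0.08 -2.46] y [-2.49 -0.07]
candle_blue wrist [([0.4481, 0.2538, -0.0006], 0.56)]
shade_blue wrist []
shade_blue_grip wrist [([0.4428, 0.2523, 0.2826], 0.92)]
candle_blue scene [([0.4433, 0.2515, -0.0007], 0.55)]
shade_blue scene [([0.4464, 0.25, 0.1215], 0.86), ([0.6112, 0.13, 0.09], 0.45)]
shade_blue_grip scene [([0.4388, 0.2544, 0.2806], 0.83), ([0.4998, 0.0788, 0.1685], 0.64)]
candle_blue side [([0.4984, 0.08, 0.1699], 0.66), ([0.4405, 0.2542, 0.0026], 0.59)]
shade_blue side [([0.4445, 0.2531, 0.123], 0.8)]
shade_blue_grip side [([0.4439, 0.2504, 0.2806], 0.71)]
```

View pics/w6.png

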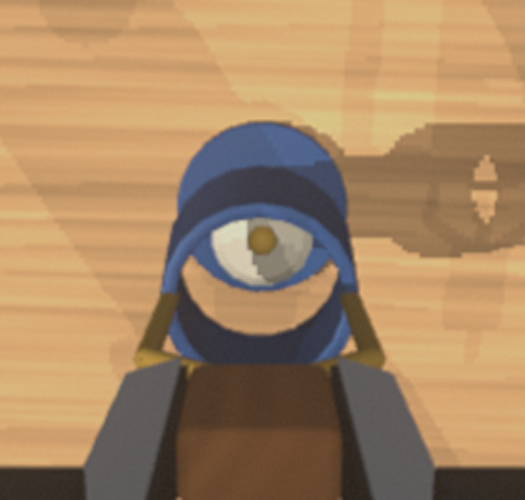

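The bead is at crop (263,240) against an expected (261,243), so it is within about 1 mm. The rim is centred, so I'll lower.

Request:
apply_moves(
  motion="0 0.0006 0.015 0 0.015; 0 0 0.015 0 0.015; 0 0 0.015 0 0.015; 0 0 0.013 0 0.015; 0 0 0 0 0.015; 0 0 0 0 0.015",
)

```text
t: 18.58
tcp_pos: [0.443, 0.2517, 0.2082]
orientation: [1.0, 0.016, -0.001, 0.0]
force: [-0.1, 0.4, -2.5]
grip_width: 0.0299
grip_force: 30.0
```

```bash
python3 -c "
from h import *
check('blue','w7')"
```

```text
18.5833 [0.44302198 0.25170922 0.2081645 ] [-0.06496409  0.41043901 -2.53549868] th 1.7984776717157365
crop px: rim [261. 305.] bead [261. 275.] per mm x [ 0.09 -2.92] y [-2.97 -0.09]
candle_blue wrist [([0.4488, 0.2543, 0.0027], 0.65)]
shade_blue wrist [([0.5, 0.0831, 0.1681], 0.15)]
shade_blue_grip wrist [([0.4422, 0.2489, 0.2239], 0.65)]
candle_blue scene [([0.4434, 0.253, -0.004], 0.87), ([0.482, -0.0883, -0.0026], 0.44)]
shade_blue scene [([0.4464, 0.2521, 0.068], 0.88)]
shade_blue_grip scene []
candle_blue side [([0.4422, 0.2531, 0.0026], 0.78)]
shade_blue side [([0.4447, 0.255, 0.065], 0.75)]
shade_blue_grip side [([0.4427, 0.2513, 0.2234], 0.92)]
```

View pics/w7.png

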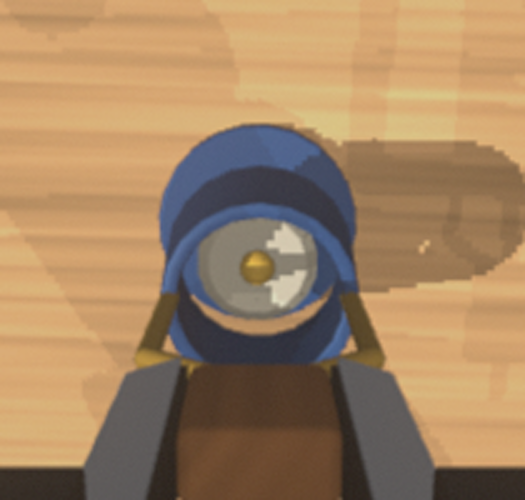

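The bead (258,266) sits symmetrically in the opening. I'll continue down.

Request:
apply_moves(
  motion="0.0004 -0.0006 0.015 0 0.015; 0 0 0.015 0 0.015; 0 0 0.012 0 0.015; 0 0 0.006 0 0.015; 0 0 0.003 0 0.015; 0 0 0.001 0 0.015; 0 0 0 0 0.015; 0 0 0 0 0.015",
)

```text
t: 19.85
tcp_pos: [0.4442, 0.2528, 0.1571]
orientation: [1.0, 0.016, 0.001, -0.0]
force: [0.7, -0.9, -1.7]
grip_width: 0.0299
grip_force: 30.0
```

Request:
apply_moves(
  motion="0 0 0.002 0 0.015; 0 0 0 0 0.015; 0 0 0 0 0.015",
)

```text
t: 20.1
tcp_pos: [0.4438, 0.2526, 0.1547]
orientation: [1.0, 0.016, 0.0, -0.0]
force: [0.4, -0.2, -3.1]
grip_width: 0.0298
grip_force: 30.0
```

Request:
apply_moves(
  motion="0 0 0.0015 0 0.015; 0 0 0 0 0.015; 0 0 0.0015 0 0.015; 0 0 0 0 0.015; 0 0 0 0 0.015",
)

```text
t: 20.52
tcp_pos: [0.4451, 0.2527, 0.154]
orientation: [1.0, 0.016, 0.002, -0.0]
force: [-2.1, -2.6, 18.0]
grip_width: 0.0299
grip_force: 30.0
```

Request:
apply_moves(
  motion="0 0 -0.001 0 0.06; 0 0 0 0 0.06; 0 0 0 0 0.06; 0 0 0 0 0.06; 0 0 0 0 0.06; 0 0 0 0 0.06; 0 0 -0.02 0 0.06; 0 0 -0.03 0 0.08",
)

```text
t: 21.18
tcp_pos: [0.4417, 0.2513, 0.2006]
orientation: [1.0, 0.016, -0.003, 0.002]
force: [0.7, 1.1, 1.0]
grip_width: 0.0638
grip_force: 0.0
```

Request:
apply_moves(
  motion="0 0 -0.035 0 0.094; 0 0 -0.035 0 0.094; 0 0 -0.03 0 0.094; 0.025 0.02 0 0 0.094; 0.025 0.02 0 0 0.094; 0.025 0.02 0 0 0.094; 0 0 0 0 0.094; 0 0 0 0 0.094",
)

```text
t: 21.85
tcp_pos: [0.5214, 0.1932, 0.3019]
orientation: [1.0, 0.014, -0.0, 0.0]
force: [-0.1, 0.4, -0.6]
grip_width: 0.0944
grip_force: 0.0
```

Run:
```python
from h import *
for c in ('wrist','scene','side'):
  env.read_camera(c)
  for n in('shade_blue','shade_green_grip','candle_blue','candle_green','shade_red','candle_red'):
    print(n,c,[(np.round(d['position'],4).tolist(),round(d['p'],2)) for d in env.spot_point(c,n)][:2])
plan([.6105,.1345,.2315])
```

```text
shade_blue wrist [([0.4469, 0.2532, 0.0113], 0.73)]
shade_green_grip wrist [([0.6088, 0.1335, 0.2454], 0.85), ([0.6091, 0.1325, 0.0905], 0.25)]
candle_blue wrist [([0.4462, 0.2509, -0.0004], 0.67)]
candle_green wrist [([0.4857, -0.0923, 0.0025], 0.96)]
shade_red wrist [([0.5003, 0.0821, 0.01], 0.94)]
candle_red wrist [([0.4929, 0.0731, -0.0009], 0.72)]
shade_blue scene [([0.4452, 0.251, 0.01], 0.61), ([0.4949, 0.0794, 0.0153], 0.43)]
shade_green_grip scene [([0.6103, 0.1367, 0.2524], 0.61)]
candle_blue scene [([0.4456, 0.2511, -0.0005], 0.91)]
candle_green scene [([0.4839, -0.0911, -0.0021], 0.59)]
shade_red scene [([0.4961, 0.0779, 0.0167], 0.57)]
candle_red scene [([0.4937, 0.0728, -0.0013], 0.55), ([0.4846, -0.0903, -0.0041], 0.32)]
shade_blue side [([0.4466, 0.2536, 0.0152], 0.97)]
shade_green_grip side [([0.6086, 0.1286, 0.2438], 0.74)]
candle_blue side [([0.4401, 0.2515, 0.0046], 0.63)]
candle_green side [([0.4831, -0.0875, -0.0024], 0.75), ([0.6088, 0.1305, 0.2412], 0.4)]
shade_red side []
candle_red side [([0.4978, 0.0751, -0.0047], 0.55)]
tcp [0.5206 0.1948 0.3025] th 1.79 -> dx dy dz mm [88.  63.1 71. ] n 4.0
```

Blue is seated. Green next.

Request:
apply_moves(
  motion="0.03 0.021 0 0 0.094; 0.03 0.021 0 0 0.094; 0.0275 0.0215 0 0 0.094; 0 0 0 0 0.094; 0 0 0.025 0 0.094; 0 0 0.025 0 0.094; 0 0 0.02 0 0.094; 0 0 0 0 0.03",
)

```text
t: 23.57
tcp_pos: [0.6069, 0.1334, 0.2282]
orientation: [1.0, 0.016, -0.004, 0.001]
force: [-0.2, 0.6, -0.1]
grip_width: 0.0902
grip_force: 0.0
```

Request:
apply_moves(
  motion="0 0 0 0 0.015; 0 0 0 0 0.015; 0 0 0 0 0.015; 0 0 0 0 0.015; 0 0 0 0 0.015; 0 0 0 0 0.015; 0 0 0 0 0.015; 0 0 0 0 0.015",
)

```text
t: 24.23
tcp_pos: [0.6101, 0.1342, 0.2327]
orientation: [1.0, 0.016, 0.0, -0.0]
force: [-0.2, -0.3, 0.4]
grip_width: 0.0378
grip_force: 0.0
```

Request:
apply_moves(
  motion="0 0 0 0 0.015; 0 0 0 0 0.015; 0 0 0 0 0.015; 0 0 0 0 0.015",
)

```text
t: 24.57
tcp_pos: [0.6099, 0.1344, 0.2325]
orientation: [1.0, 0.016, -0.0, -0.0]
force: [-0.9, -0.0, -0.2]
grip_width: 0.03
grip_force: 30.0
```

Request:
apply_moves(
  motion="0 0 -0.015 0 0.015; 0 0 -0.015 0 0.015; 0 0 -0.014 0 0.015; 0 0 0 0 0.015; -0.02 0 0 0 0.015; -0.02 0 0 0 0.015; -0.02 0 0 0 0.015; -0.022 0 0 0 0.015",
)

```text
t: 25.23
tcp_pos: [0.5268, 0.1312, 0.2752]
orientation: [1.0, 0.016, -0.001, 0.0]
force: [0.1, 0.3, -1.1]
grip_width: 0.0297
grip_force: 30.0
```

Request:
apply_moves(
  motion="0 0 0 0 0.015; 0 0 -0.025 0 0.015; 0 0 -0.025 0 0.015; 0 0 -0.025 0 0.015; 0 0 -0.01 0 0.015; 0 0 0 0 0.015",
)

```text
t: 25.73
tcp_pos: [0.5295, 0.1319, 0.3631]
orientation: [1.0, 0.016, 0.002, -0.001]
force: [-0.4, 0.3, -1.7]
grip_width: 0.0297
grip_force: 30.0
```

Run:
```python
from h import *
s=env.read_state();print(s['t'],s['force'],s['grip_force'])
plan([.4848,-.091,.362])
for c in ('wrist','scene','side'):
  env.read_camera(c)
  for n in('candle_green','shade_green'):
    print(n,c,[(np.round(d['position'],4).tolist(),round(d['p'],2)) for d in env.spot_point(c,n)][:2])
```

```text
25.7333 [-0.37876941  0.31559351 -1.69296072] 29.999486804008484
tcp [0.5295 0.1319 0.3631] th 1.78 -> dx dy dz mm [-51.6 221.4   1.1] n 7.0
candle_green wrist [([0.4902, -0.0684, 0.0032], 0.82)]
shade_green wrist [([0.5302, 0.1321, 0.3747], 0.24)]
candle_green scene [([0.4919, -0.0686, -0.0042], 0.58)]
shade_green scene [([0.5252, 0.1304, 0.22], 0.97)]
candle_green side [([0.4902, -0.0666, -0.0042], 0.61), ([0.5902, 0.3381, 0.063], 0.53)]
shade_green side [([0.5216, 0.1293, 0.2184], 0.94), ([0.4898, -0.065, -0.0018], 0.69)]
```

The green candle was knocked to about (0.491, −0.068). I'll go there instead.

Request:
apply_moves(
  motion="-0.0074 0.0331 0 0 0.015; -0.0074 0.0331 0 0 0.015; -0.0074 0.0331 0 0 0.015; -0.0074 0.0331 0 0 0.015; -0.0074 0.0331 0 0 0.015; -0.0072 0.0332 0 0 0.015; 0 0 0 0 0.015",
)

```text
t: 26.77
tcp_pos: [0.4882, -0.077, 0.3615]
orientation: [1.0, 0.01, -0.001, 0.003]
force: [0.2, -0.4, -2.9]
grip_width: 0.0299
grip_force: 30.0
```

Request:
apply_moves(
  motion="0 0 0 0 0.015; 0 0 0.03 0 0.015; 0 0 0.03 0 0.015; 0 0 0.03 0 0.015; 0 0 0.005 0 0.015; 0 0 0 0 0.015; 0 0 0 0 0.015; 0 0 0 0 0.015",
)

```text
t: 27.43
tcp_pos: [0.4917, -0.068, 0.2682]
orientation: [1.0, 0.016, 0.002, 0.0]
force: [0.9, 1.0, -2.0]
grip_width: 0.0298
grip_force: 30.0
```

```bash
python3 -c "
from h import *
check('green','w8')"
```

```text
27.4333 [ 0.49173326 -0.06795052  0.26823726] [ 0.87837723  1.03067121 -2.03715062] th 1.8432978293961784
crop px: rim [261. 306.] bead [260. 243.] per mm x [ 0.08 -2.47] y [-2.49 -0.08]
candle_green wrist [([0.4946, -0.0702, 0.0016], 0.56), ([0.4936, 0.0807, 0.0123], 0.34)]
shade_green wrist []
shade_green_grip wrist [([0.4926, -0.0668, 0.2767], 0.72)]
candle_green scene [([0.4894, -0.0663, -0.0024], 0.73), ([0.4904, -0.0646, 0.284], 0.7)]
shade_green scene [([0.4922, -0.0721, 0.1279], 0.86)]
shade_green_grip scene [([0.4922, -0.0669, 0.284], 0.82)]
candle_green side [([0.4871, -0.0674, -0.0019], 0.88)]
shade_green side [([0.4891, -0.068, 0.1247], 0.68)]
shade_green_grip side [([0.4881, -0.0729, 0.2777], 0.92)]
```

View pics/w8.png

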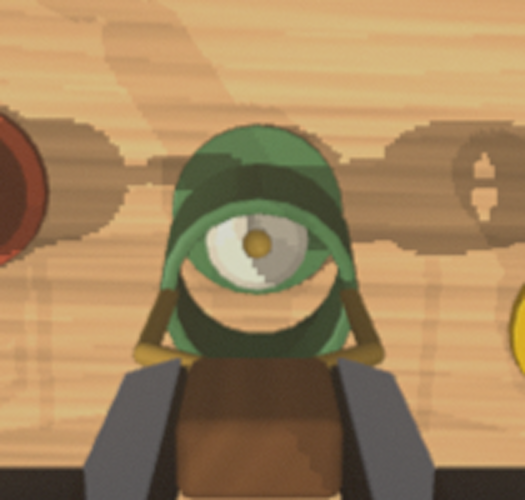

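The bead is at (257,244) against an expected (260,243), so the candle is about 1 mm to +y. I'll lower halfway and recheck numerically.

Request:
apply_moves(
  motion="0 -0.001 0.015 0 0.015; 0 0 0.015 0 0.015; 0 0 0.015 0 0.015; 0 0 0.013 0 0.015; 0 0 0 0 0.015; 0 0 0 0 0.015; 0 0 0 0 0.015",
)

```text
t: 28.62
tcp_pos: [0.4907, -0.0675, 0.2091]
orientation: [1.0, 0.016, 0.001, 0.0]
force: [0.5, -1.2, -1.5]
grip_width: 0.0302
grip_force: 30.0
```

```bash
python3 -c "
from h import *
check('green','w9')"
```

```text
28.6167 [ 0.49065162 -0.06746556  0.20913824] [ 0.50476369 -1.22498732 -1.46231578] th 1.7926448762302307
crop px: rim [261. 305.] bead [261. 276.] per mm x [ 0.09 -2.91] y [-2.96 -0.09]
candle_green wrist [([0.5004, 0.0816, 0.1676], 0.74)]
shade_green wrist []
shade_green_grip wrist [([0.4942, -0.0706, 0.2211], 0.73)]
candle_green scene [([0.4914, -0.0672, -0.0004], 0.77), ([0.4913, -0.0695, 0.0681], 0.23)]
shade_green scene [([0.492, -0.0679, 0.0676], 0.92)]
shade_green_grip scene [([0.4925, -0.0649, 0.2235], 0.57), ([0.5003, 0.0784, 0.1703], 0.51)]
candle_green side [([0.4882, -0.0648, -0.0045], 0.83)]
shade_green side [([0.4864, -0.0704, 0.067], 0.61)]
shade_green_grip side [([0.487, -0.0688, 0.2217], 0.86), ([0.4403, 0.2544, 0.0015], 0.71)]
```

View pics/w9.png

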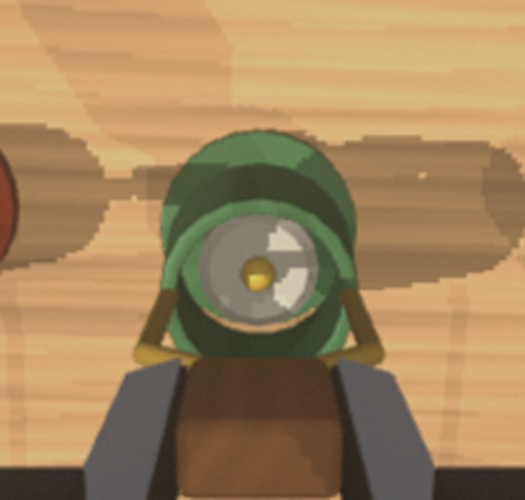

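The bead is at (258,273), low in the opening (74 px above, 57 px below). The shade sits about 2.5 mm too far +x, so I'll correct and lower.

Request:
apply_moves(
  motion="-0.0025 -0.0005 0 0 0.015; 0 0 0.015 0 0.015; 0 0 0.015 0 0.015; 0 0 0.012 0 0.015; 0 0 0.006 0 0.015; 0 0 0.003 0 0.015; 0 0 0 0 0.015; 0 0 0 0 0.015",
)

```text
t: 29.88
tcp_pos: [0.4879, -0.067, 0.1579]
orientation: [1.0, 0.016, 0.0, 0.0]
force: [-0.0, -0.1, -2.4]
grip_width: 0.0298
grip_force: 30.0
```

Request:
apply_moves(
  motion="0 0 0.002 0 0.015; 0 0 0 0 0.015; 0 0 0.001 0 0.015; 0 0 0 0 0.015; 0 0 0 0 0.015",
)

```text
t: 30.3
tcp_pos: [0.4876, -0.0669, 0.1546]
orientation: [1.0, 0.016, 0.0, -0.0]
force: [0.3, -0.3, -2.2]
grip_width: 0.0297
grip_force: 30.0
```

Request:
apply_moves(
  motion="0 0 0.001 0 0.015; 0 0 0 0 0.015; 0 0 0.001 0 0.015; 0 0 0 0 0.015; 0 0 0 0 0.015",
)

```text
t: 30.72
tcp_pos: [0.488, -0.067, 0.1539]
orientation: [1.0, 0.016, 0.001, 0.0]
force: [-3.6, 0.7, 12.8]
grip_width: 0.0295
grip_force: 30.0
```

Request:
apply_moves(
  motion="0 0 -0.0005 0 0.06; 0 0 0 0 0.06; 0 0 0 0 0.06; 0 0 0 0 0.06; 0 0 0 0 0.06; 0 0 0 0 0.06; 0 0 -0.02 0 0.06; 0 0 -0.03 0 0.08",
)

```text
t: 31.38
tcp_pos: [0.4853, -0.0667, 0.2013]
orientation: [1.0, 0.016, -0.003, -0.0]
force: [0.4, 0.1, -0.6]
grip_width: 0.0639
grip_force: 0.0
```

Request:
apply_moves(
  motion="0 0 -0.035 0 0.06; 0 0 -0.035 0 0.03; 0 0 -0.03 0 0; 0 -0.02 0 0 0; 0 -0.02 0 0 0; 0 0 0 0 0; 0 0 0 0 0; 0 0 0 0 0",
)

```text
t: 32.05
tcp_pos: [0.4861, -0.0279, 0.3027]
orientation: [1.0, 0.015, -0.0, 0.0]
force: [-0.5, 0.7, -0.3]
grip_width: 0.0166
grip_force: 0.0
```

Run:
```python
from h import *
save('side','s2',(250,180,470,370),2.5)
for c in ('side','scene','wrist'):
  env.read_camera(c)
  for k in('red','blue','green'):
   for n in('shade_','candle_'):
    print(n+k,c,[(np.round(d['position'],4).tolist(),round(d['p'],2)) for d in env.spot_point(c,n+k)][:2])
  print([(np.round(d['position'],4).tolist(),round(d['p'],2)) for d in env.spot_point(c,'plunger_top')])
plan([.591,.3385,.3])
```

```text
shade_red side [([0.4942, 0.0753, 0.0155], 0.79)]
candle_red side [([0.4964, 0.0753, -0.0027], 0.57)]
shade_blue side [([0.4467, 0.2562, 0.0102], 0.79)]
candle_blue side [([0.4393, 0.2577, 0.0025], 0.8), ([0.4869, -0.0665, -0.0012], 0.39)]
shade_green side [([0.4844, -0.0671, 0.0136], 0.58)]
candle_green side [([0.488, -0.0648, -0.0019], 0.78)]
[([0.5932, 0.3411, 0.0607], 0.75), ([0.6826, 0.4714, 0.0639], 0.71), ([0.7245, 0.3555, 0.0657], 0.53)]
shade_red scene [([0.4948, 0.0783, 0.0144], 0.8)]
candle_red scene [([0.4968, 0.0767, -0.0034], 0.49)]
shade_blue scene [([0.4443, 0.2507, 0.0103], 0.89)]
candle_blue scene [([0.4459, 0.2539, -0.0049], 0.92)]
shade_green scene [([0.4862, -0.0682, 0.0114], 0.57)]
candle_green scene [([0.4923, -0.0667, -0.0024], 0.71), ([0.4974, 0.0771, -0.0018], 0.62)]
[([0.685, 0.4748, 0.0602], 0.87), ([0.7233, 0.3601, 0.0613], 0.6), ([0.4984, 0.0756, 0.1706], 0.17)]
shade_red wrist [([0.4967, 0.0801, 0.0118], 0.95)]
candle_red wrist [([0.4973, 0.0752, 0.0007], 0.85), ([0.4984, 0.0824, 0.0115], 0.27)]
shade_blue wrist [([0.4449, 0.2512, 0.0132], 0.65)]
candle_blue wrist []
shade_green wrist [([0.4368, -0.239, -0.0005], 0.69), ([0.4888, -0.0668, 0.0131], 0.67)]
candle_green wrist [([0.4927, -0.0698, 0.0017], 0.58)]
[([0.4443, 0.252, 0.169], 0.46), ([0.4456, 0.2526, 0.0107], 0.19)]
tcp [ 0.4863 -0.027   0.303 ] th 1.79 -> dx dy dz mm [ 116.1 -362.     3. ] n 11.0
```

View pics/s2.png

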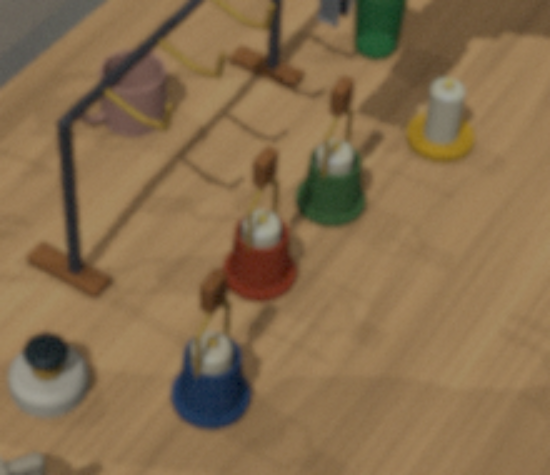

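All three shades stand seated on their own feet. The cream switch is at (45,375) in the crop. Now the plunger at (0.591, 0.3385).

Request:
apply_moves(
  motion="0.0106 -0.0329 0 0 0; 0.0106 -0.0329 0 0 0; 0.0106 -0.0329 0 0 0; 0.0106 -0.0329 0 0 0; 0.0106 -0.0329 0 0 0; 0.0106 -0.0329 0 0 0; 0.0106 -0.0329 0 0 0; 0.0106 -0.0329 0 0 0",
)

```text
t: 33.97
tcp_pos: [0.5631, 0.2404, 0.303]
orientation: [1.0, 0.016, 0.0, 0.0]
force: [0.3, -0.1, -1.1]
grip_width: 0.0002
grip_force: 0.0
```

Request:
apply_moves(
  motion="0.0106 -0.0329 0 0 0; 0.0106 -0.0329 0 0 0; 0.0104 -0.033 0 0 0; 0 0 0.03 0 0; 0 0 0.03 0 0; 0 0 0.03 0 0; 0 0 0 0 0; 0 0 0 0 0",
)

```text
t: 34.63
tcp_pos: [0.5904, 0.3379, 0.2117]
orientation: [1.0, 0.016, -0.002, 0.001]
force: [-0.3, -0.1, 1.1]
grip_width: 0.0006
grip_force: 0.0
```

Run:
```python
from h import *
print(env.read_state()['grip_width'],env.read_state()['force'])
for c in ('wrist','side','scene'):
  env.read_camera(c);print([(np.round(d['position'],4).tolist(),round(d['p'],2)) for d in env.spot_point(c,'plunger_top')])
plan([.591,.3385,.065])
```

```text
0.0006379120536525553 [-0.34305641 -0.07910503  1.0990063 ]
[([0.722, 0.3605, 0.0609], 0.95), ([0.6832, 0.4676, 0.0678], 0.81)]
[([0.7243, 0.357, 0.0633], 0.55), ([0.5899, 0.3395, 0.0626], 0.51), ([0.6809, 0.469, 0.0627], 0.48)]
[([0.5896, 0.3383, 0.0675], 0.81), ([0.7215, 0.3598, 0.0598], 0.69), ([0.682, 0.475, 0.0602], 0.6)]
tcp [0.5922 0.339  0.215 ] th 1.78 -> dx dy dz mm [ -1.3   0.4 150. ] n 5.0
```

Positions agree. I'll press down to 0.051.

Request:
apply_moves(
  motion="0 0 0.035 0 0; 0 0 0.035 0 0; 0 0 0.035 0 0; 0 0 0.03 0 0; 0 0 0.01 0 0; 0 0 0.005 0 0; 0 0 0.005 0 0; 0 0 0 0 0",
)

```text
t: 35.6
tcp_pos: [0.5917, 0.3386, 0.0594]
orientation: [1.0, 0.016, 0.0, -0.0]
force: [-3.8, -1.9, 4.3]
grip_width: 0.0008
grip_force: 1.9
```

Request:
apply_moves(
  motion="0 0 0.003 0 0; 0 0 0.002 0 0; 0 0 0.002 0 0; 0 0 0 0 0",
)

```text
t: 35.93
tcp_pos: [0.5924, 0.3391, 0.0523]
orientation: [1.0, 0.016, 0.001, -0.001]
force: [-2.4, -1.2, 4.9]
grip_width: 0.0004
grip_force: 3.0
```

Request:
apply_moves(
  motion="0 0 0.001 0 0; 0 0 0.001 0 0; 0 0 0.001 0 0; 0 0 0 0 0; 0 0 0 0 0; 0 0 0 0 0",
)

```text
t: 36.43
tcp_pos: [0.5925, 0.3391, 0.0512]
orientation: [1.0, 0.016, 0.001, -0.001]
force: [-5.1, -2.5, 13.7]
grip_width: 0.0004
grip_force: 7.5
```

It is on the stop (13.7 N). I'll retract.

Request:
apply_moves(
  motion="0 0 0 0 0; 0 0 -0.015 0 0; 0 0 -0.025 0 0; 0 0 -0.035 0 0; 0 0 -0.035 0 0; 0 0 -0.035 0 0; 0 0 0 0 0; 0 0 0 0 0",
)

```text
t: 37.1
tcp_pos: [0.5937, 0.3401, 0.1965]
orientation: [1.0, 0.016, 0.004, -0.002]
force: [-1.2, 0.9, 0.2]
grip_width: 0.0003
grip_force: 0.0
```

Run:
```python
from h import *
for c in ('side','scene'):
  env.read_camera(c)
  for n in('shade_red','candle_red','shade_blue','candle_blue','shade_green','candle_green','plunger_top'):
    print(n,c,[(np.round(d['position'],4).tolist(),round(d['p'],2)) for d in env.spot_point(c,n)][:2])
```

```text
shade_red side [([0.4976, 0.075, 0.0129], 0.77)]
candle_red side []
shade_blue side [([0.4466, 0.2566, 0.0114], 0.63)]
candle_blue side [([0.4406, 0.2537, 0.0039], 0.96)]
shade_green side [([0.4876, -0.0662, 0.0137], 0.68), ([0.4392, 0.2547, 0.0023], 0.65)]
candle_green side [([0.4903, -0.0668, -0.0013], 0.66)]
plunger_top side [([0.5911, 0.3389, 0.0612], 0.78), ([0.6854, 0.4731, 0.064], 0.58)]
shade_red scene [([0.4961, 0.0807, 0.0156], 0.72)]
candle_red scene [([0.4943, 0.0745, -0.0021], 0.53)]
shade_blue scene [([0.446, 0.2508, 0.0109], 0.65)]
candle_blue scene [([0.4433, 0.255, -0.0019], 0.78)]
shade_green scene [([0.4889, -0.0673, 0.0119], 0.83)]
candle_green scene [([0.4912, -0.0654, -0.0022], 0.57)]
plunger_top scene [([0.7223, 0.3599, 0.0605], 0.86), ([0.6862, 0.4713, 0.0629], 0.83)]
```

```bash
python3 -c "
from plant import env
print(env.sign_off())"
```

```text
the job is handed in; nothing more can be done
None
```

I slid the red, blue and green shades onto their matching candles, pressed the switch to its stop and let it spring back, and handed the job in at about 37 s (`sign_off` returned no verdict); there was no yellow shade, so that candle stays bare.

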